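# Pull the mandrel plug out of a model wing's joiner box

## Robot

A 7-joint arm with a two-finger parallel gripper is mounted at the origin on the work surface. World frame = base frame: x ahead of the robot, y to its left, z up, the work surface at z = 0. Lengths are in m, angles in rad, forces in N, time in s.
With the tool pointing down it reaches from about 0.4 to 0.85 m from the base axis. Payload 10.4 kg.
Tool frame: the origin (TCP) lies between the finger pads; the fingertips stand 19 mm ahead of it and the grasp point (between the pads) is the TCP; x points along the fingers, y is the direction in which the jaws open and shut, and the axes are right-handed (so a half turn about x gives the same grasp; the last joint's range is limited). The gripper opens to 87 mm and grips with 3 to 60 N. Pads are 19 mm wide; open, the fingers measure 117 mm over their backs; the gripper's body (75 mm by 190 mm) begins 51 mm behind the grasp point.
Start: joints at [1.113, 0.332, -0.065, 1.46, 0.022, 1.35, -0.088], TCP at [0.263, -0.567, 0.242] pointing down, gripper open.
Joint ranges: [-2.6, 2.6], [-0.5, 2.12], [-1.47, 1.34], [0.16, 2.42], [-1.27, 4.41], [0.06, 2.06], [-2.6, 2.6]. Speed limits (rad/s): [2.22, 2.22, 2.79, 2.79, 3.14, 3.14, 3.14].

## Interface

Orientations are given as a unit quaternion [x, y, z, w].
In Python, from bench import r gives the robot as it stands.
- The arm moves only by the tool drive_tool, never from a script. Its argument "motion" is a list of rows, each a list of 4 numbers: the shift along the tool's x, y, z in cm, then the turn about the tool's x in units of 5 degrees (1.0 is 5 degrees). In form: [[tx, ty, tz, twist], ...]. A call has 1 to 20 rows; each row is the pose to reach, as a shift and turn from the pose commanded when the call began, along the tool's axes at that moment; what a row does not reach only later rows make up. A row lasts 1/12 s, in which the tool goes at most 41.7 mm and 7.16 degrees, less where a joint would pass 70% of its speed; a pose out of reach is approached as far as the arm can. A call with a gripper value outside its range is refused whole. "grip" is the closure in counts, from 0 (fully open) to 255 (shut), set as the call begins (left out, the last holds). The fingers move at their own pace and stop on an object; "force" is the grip in N (left out, the last holds). Time passes only in rows, so rows that repeat a pose let the fingers close. It gives the time, the measured TCP pose, the force and the opening at its end, in the units of the state.
- r.read_state(): the state, without advancing time (a new reading comes with each control period).
- r.camera(name): name is "scene" or "top"; returns the picture (480x640x3 uint8, red, green, blue); there is no depth.
- r.calibration(name): a dict with "fx", "fy", "cx", "cy" (pixels), "dist" ([k1, k2, p1, p2, k3] as OpenCV has them; the pictures are not rectified), "xyz" and "orientation" of the camera in the world. Camera axes: x right, y up, looking along -z (the intrinsics and any distortion apply to the point x, -y, -z); pixel columns grow to the right and rows downward; lengths in m; the calibration is good to about 2 mm. A picture is of the moment at which its call begins. calibration takes no time and is no camera call.
- r.close_job(): hands the job in, once; it reports no verdict.
The state is a dict: "time": time; "joint_positions": joint angles; "joint_vel": joint speeds; "joint_torque": joint torques, N m; "ee_pos": TCP position; "eef_rot": TCP orientation; "ft_force": force on the tool from outside, world axes, zero at the start; "torque": the same for the moment, N m; "width": finger opening in m.
Only numpy, scipy, OpenCV 4.12 (cv2) and the standard library are available. Lean on these libraries where they do the work, as an engineer would, in place of code of your own. Each camera call takes 0.05 s, during which the arm holds its last target.

## Task

The glue in the wing joiner box has cured: take the puller rod from its wooden holder, screw it clockwise, to its stop, into the tapped metal plug in the box (find the thread start by feel, and do not force the thread), and pull the plug gently straight up out of its square socket. Stand the plug upright in the grey tray with the puller still in it and let go; keep the plug upright all the way and leave the glue bottle, the spinner and the wood offcut alone.

Things in the scene. Friction and masses are not known exactly. Their poses are not given: they have to be found in the camera images.
- puller: loose steel puller rod, 80 mm tall, 140 g, upright in the holder at the start. Origin: centre of its lower end, z up. From below: shaft 7 mm across; through it a round cross pin 6 mm thick, 22 mm long along the rod's x axis, centre 3 mm above the origin; collar 32 mm across at z = 15.6 to 21.6 mm; handle block 28 (x) by 16 (y) mm at z = 50.4 to 80.4 mm, whose flats are pinched from above
- puller_grip (a point): the middle of the puller's handle block, 65.4 mm above the puller's lower end; axes as the puller's
- holder: fixed wooden block 70 x 70 x 40 mm with a 27 x 11 mm slot through it (long side along its x axis) in which the puller hangs by its collar, with the pin along the slot. Origin: centre of the underside
- jig: fixed wooden joiner box: block 90 x 90 mm, 50 mm tall, on a plywood baseboard 130 x 110 x 12 mm; top at z = 62 mm; in it a square socket 45 mm wide and 36 mm deep (floor at z = 26 mm). Two sprung grips in the socket walls hold the plug with a drag of about 5 to 20 N until it has risen some 30 mm. Origin: centre of the underside
- plug: loose aluminium plug 44 x 44 x 36 mm, 220 g, in the jig's socket, top flush with the jig's. Origin: centre of its underside, z up. Tapped bore 25 mm across, 18 mm deep, with a coarse quarter-turn thread: two lips 0.5 mm below the plug's top leave a straight slot 9 mm wide across the bore, within 25 degrees either way of the plug's x axis. Its exact angle is not measured and differs every time
- plug_mouth (a point): centre of the plug's top, 36 mm above its underside. Feel for the slot: turn the puller's pin on the lips under a light push (3 to 8 N) until it drops 15 mm and the collar rests on the plug. Then turn about 70 degrees clockwise from above, to a springy stop (1 N m per rad): stop turning when it is felt. Over 60 N between puller and plug, turning or pulling, strips the thread
- tray: fixed shallow grey tray 130 x 130 x 22 mm, open on top, walls and floor 5 mm thick. Origin: centre of the underside
- glue: bystander: white glue bottle, 44 mm across, 95 mm tall; origin under its centre
- spinner: bystander: black propeller spinner cone, 56 mm across, 57 mm tall; origin under its centre
- offcut: bystander: wood offcut 100 x 30 x 18 mm; origin under its centre
Not all that is in view belongs to the job. Leave any red look-alike of the puller alone. There is more than one size of the tray; the job needs the smaller.

How it is judged:
By the outcome, as a careful person would: the job done as asked, in the order asked, and still so for the second after the job is handed in, with the robot touching nothing.
It also fails if it takes over 72 s, if anything falls off the work surface, if the arm or the gripper's body presses on something with over 40 N, if the wrist force passes 120 N, or if a joint passes its speed limit or range.

## Working session

There is one attempt and no reset: what is moved stays moved. The work goes in short steps, Python scripts to look and compute and a tool call to move; the robot and the scene stay as the last step left them, time stands still between calls to the robot, and variables do not carry over. Pictures are saved under pics/ and viewed, and the job is handed in when it is done.

Besides the shell and the picture viewer there is one more tool, called after "Emit:" as name(argument=value, ...), one argument or row to a line, values as JSON. drive_tool: Moves the arm, as the interface text tells. Its arguments: {"type":"object","properties":{"motion":{"type":"array","items":{"type":"array","items":{"type":"number"}}},"grip":{"type":"number"},"force":{"type":"number"}},"required":["motion"]}

```bash
ls; mkdir -p pics
python3 - <<'E'
from bench import r
import cv2
print(r.read_state())
for n in ("scene","top"):
    cv2.imwrite(f"pics/{n}0.png",r.camera(n)[:,:,::-1]); print(n,r.calibration(n))
E
```

```text
pics
{'time': 0.0, 'joint_positions': array([ 1.11338469,  0.33287839, -0.0646875 ,  1.46094164,  0.02159207,
        1.34986231, -0.08854454]), 'joint_vel': array([-0.00035497, -0.00141339,  0.00210816,  0.00158989, -0.00079496,
        0.00045546,  0.00116412]), 'joint_torque': array([-5.83087531e-04, -6.23257041e+01,  2.40964594e-02, -3.89898634e+01,
       -6.13971404e-02,  3.97948804e-02,  8.20485388e-05]), 'ee_pos': array([ 0.26311987, -0.56653035,  0.24074965]), 'eef_rot': array([-0.69033754, -0.15298462,  0.69059117, -0.15203164]), 'ft_force': array([ 0.50652722,  0.67009969, -0.30300307]), 'torque': array([-0.01408012,  0.00782101, -0.02582651]), 'width': 0.08733819885579415}
scene {'fx': 444.4969784425493, 'fy': 444.4969784425493, 'cx': 321.8950385740035, 'cy': 239.71547423382736, 'dist': array([-0.04320428,  0.        ,  0.        ,  0.        ,  0.        ]), 'xyz': array([ 0.81504478, -0.40173953,  0.81563106]), 'orientation': array([0.30385443, 0.10262498, 0.28077852, 0.90460158])}
top {'fx': 503.00153219006853, 'fy': 503.00153219006853, 'cx': 313.38272292381896, 'cy': 242.42447983787068, 'dist': array([-0.0142267,  0.       ,  0.       ,  0.       ,  0.       ]), 'xyz': array([0.41821175, 0.04760294, 1.09463768]), 'orientation': array([ 0.01862337, -0.02629257, -0.69938371,  0.71401982])}
```

View pics/scene0.png

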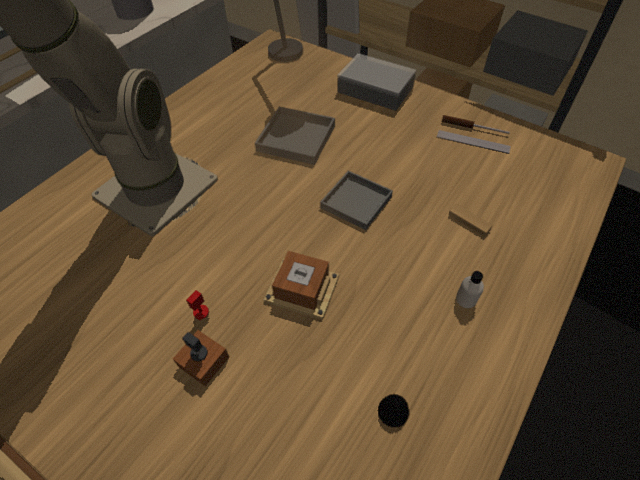

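View pics/top0.png

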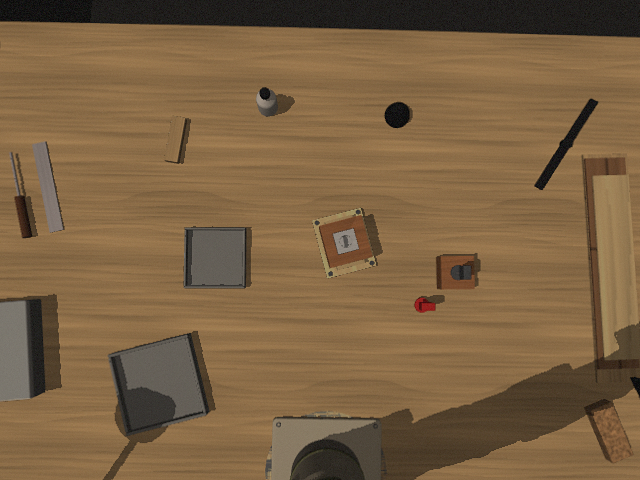

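The top view shows the holder with the dark puller at (458,272), the red decoy at (425,305), the jig at (345,242), the small tray at (216,257) and the larger tray at (160,385). The bystanders are at the upper edge: glue (266,102), spinner (397,115), offcut (176,140).

```bash
cat > h.py <<'E'
import numpy as np,cv2
from scipy.spatial.transform import Rotation as R
from bench import r
def ray(n,uv):
    c=r.calibration(n);K=np.array([[c['fx'],0,c['cx']],[0,c['fy'],c['cy']],[0,0,1]])
    p=cv2.undistortPoints(np.array(uv,float).reshape(-1,1,2),K,c['dist']).reshape(-1,2)
    d=np.c_[p[:,0],-p[:,1],-np.ones(len(p))]
    return c['xyz'],R.from_quat(c['orientation']).apply(d)
def at(n,uv,z):
    o,d=ray(n,uv);t=(z-o[2])/d[:,2];return o+t[:,None]*d
def proj(n,P):
    c=r.calibration(n);K=np.array([[c['fx'],0,c['cx']],[0,c['fy'],c['cy']],[0,0,1]])
    q=R.from_quat(c['orientation']).inv().apply(np.atleast_2d(P)-c['xyz'])*[1,-1,-1]
    return cv2.projectPoints(q,np.zeros(3),np.zeros(3),K,c['dist'])[0].reshape(-1,2)
def crop(img,x0,y0,w,h,f,s): cv2.imwrite(s,cv2.resize(img[y0:y0+h,x0:x0+w],None,fx=f,fy=f,interpolation=cv2.INTER_CUBIC))
E
python3 - <<'E'
from h import *
t=cv2.imread('pics/top0.png');s=cv2.imread('pics/scene0.png')
a=[(t,300,195,95,95),(t,415,235,95,95),(s,255,240,95,95),(s,165,305,95,95)]
ims=[cv2.resize(i[y:y+h,x:x+w],(399,300) if 0 else (300,300),interpolation=cv2.INTER_CUBIC) for i,x,y,w,h in a]
cv2.imwrite('pics/crops.png',np.vstack([np.hstack(ims[:2]),np.hstack(ims[2:])]))
crop(t,170,215,90,85,6,'pics/tray.png')
E
```

```text
(no output)
```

View pics/crops.png

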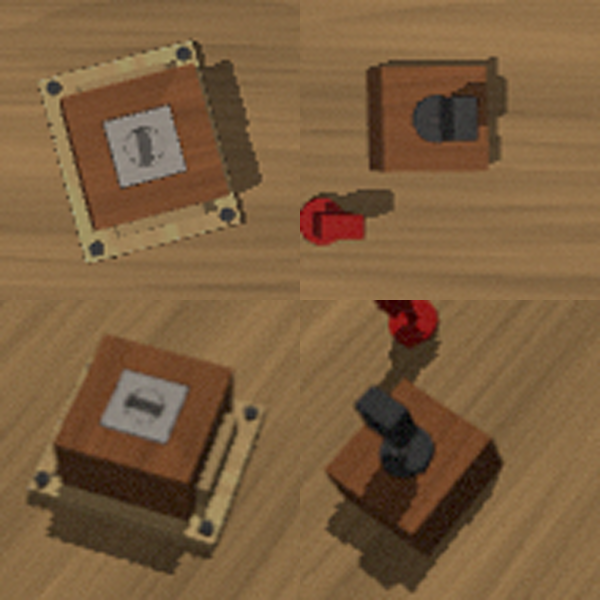

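View pics/tray.png

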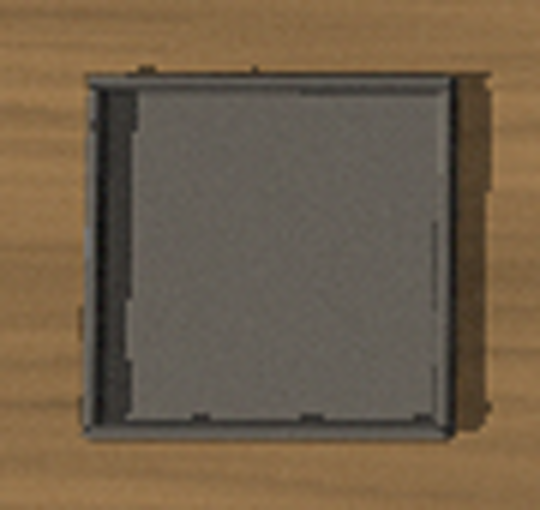

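Run:
```python
from h import *
f=95/300
def up(a,x,y): return np.array(a)*f+[x,y]
def rep(nm,P):
    P=np.array(P);print(nm,'c',P.mean(0).round(4),'edges',np.linalg.norm(np.roll(P,-1,0)-P,axis=1).round(4),'ang',[round(float(np.degrees(np.arctan2(*(d[1::-1])))),1) for d in np.roll(P,-1,0)-P])
rep('plug top',at('top',up([(104,121),(168,104),(187,170),(120,187)],300,195),.062))
rep('jig top',at('top',up([(60,98),(196,65),(230,193),(95,229)],300,195),.062))
rep('plug scene',at('scene',up([(125,370),(188,384),(166,443),(101,423)],255,240)-[0,95],.062))
rep('jig scene',at('scene',up([(105,336),(233,370),(192,515-0),(57,443)],255,240)-[0,95],.062))
rep('holder',at('top',up([(80,64),(189,66),(189,170),(82,170)],415,235),.04))
rep('holder s',at('scene',up([(403-300,380),(495-300,438),(420-300,537),(327-300,468)],165,305)-[0,95],.04))
rep('handle',at('top',up([(155,97),(178,97),(178,139),(155,139)],415,235),.1048))
print('handle s',at('scene',up([(358-300,407),(375-300,388),(412-300,408),(396-300,428)],165,305)-[0,95],.1048))
rep('tray',at('top',np.array([(88,78),(451,76),(450,434),(88,432)])/6+[170,215],.022))
print('slot ends',at('top',up([(138,127),(147,167)],300,195),.0615), at('scene',up([(125,400),(162,410)],255,240)-[0,95],.0615))
```

```text
plug top c [ 0.4882 -0.0297  0.062 ] edges [0.0433 0.0448 0.0451 0.0443] ang [-73.9, -163.1, 105.4, 14.6]
jig top c [ 0.4878 -0.0301  0.062 ] edges [0.0917 0.0865 0.0911 0.0884] ang [-75.1, -164.3, 106.1, 16.0]
plug scene c [ 0.4903 -0.0284  0.062 ] edges [0.0427 0.0464 0.0442 0.0429] ang [19.3, -72.0, -165.3, 106.1]
jig scene c [ 0.4952 -0.0334  0.062 ] edges [0.0893 0.1093 0.0997 0.0869] ang [16.3, -68.9, -176.4, 107.1]
holder c [ 0.4292 -0.268   0.04  ] edges [0.0731 0.0692 0.0715 0.0704] ang [-89.9, -180.0, 91.1, 1.4]
holder s c [ 0.4323 -0.2666  0.04  ] edges [0.0717 0.0694 0.0739 0.0666] ang [3.2, -85.8, -179.0, 92.4]
handle c [ 0.4285 -0.2684  0.1048] edges [0.0145 0.0262 0.0145 0.0262] ang [-88.8, -179.9, 91.1, 0.1]
handle s [[ 0.42057612 -0.27466795  0.1048    ]
 [ 0.42018884 -0.26107142  0.1048    ]
 [ 0.44568154 -0.25798338  0.1048    ]
 [ 0.44672389 -0.27157376  0.1048    ]]
tray c [0.4502 0.2457 0.022 ] edges [0.1292 0.1271 0.1279 0.1256] ang [-88.5, -178.5, 90.9, 2.1]
slot ends [[ 0.5002565  -0.02512927  0.0615    ]
 [ 0.47423404 -0.03143173  0.0615    ]] [[ 0.47742141 -0.0325687   0.0615    ]
 [ 0.50156239 -0.02536053  0.0615    ]]
```

```bash
cat >> h.py <<'E'
def plan(p,yaw=None):
    """shift in tool axes (cm) and twist units to reach world p with tool-z/y yaw (world angle of tool y, deg, mod 180)"""
    s=r.read_state();M=R.from_quat(s['eef_rot']).as_matrix()
    sh=M.T@(np.array(p)-s['ee_pos'])*100
    yy=np.degrees(np.arctan2(M[1,1],M[0,1]))
    tw=0
    if yaw is not None: tw=-((yaw-yy+90)%180-90)/5
    print('t',round(s['time'],2),'pos',s['ee_pos'].round(4),'ydir',round(yy,2),'xaxis',M[:,0].round(4),'shift cm',sh.round(2),'twist',round(tw,2),'F',s['ft_force'].round(2),'T',s['torque'].round(3),'j',s['joint_positions'].round(2),'w',round(s['width'],4))
def st(): plan(r.read_state()['ee_pos'])
E
python3 - <<'E'
from h import *
plan([0.431,-0.2675,0.17],91)
M=R.from_quat(r.read_state()['eef_rot']).as_matrix();print(M.round(3))
print(at('top',[(424,305)],.05))
E
```

```text
t 0.1 pos [ 0.2631 -0.5666  0.2409] ydir -65.09 xaxis [-5.0e-04  1.1e-03 -1.0e+00] shift cm [  7.11 -20.05 -27.82] twist 4.78 F [0.32 0.49 0.19] T [0.002 0.062 0.009] j [ 1.11  0.33 -0.06  1.46  0.02  1.35 -0.09] w 0.0871
[[-0.001  0.421 -0.907]
 [ 0.001 -0.907 -0.421]
 [-1.    -0.001  0.   ]]
[[ 0.35973128 -0.19485057  0.05      ]]
```

Emit:
drive_tool(
  motion=[
    [0,-2,-3,-1.4],
    [0,-4,-6,-2.8],
    [0,-6,-9,-4.2],
    [0,-8,-12,-5.6],
    [0,-10,-14,-7],
    [0,-12,-17,-8.4],
    [0,-14,-20,-9.8],
    [0,-16,-22,-11.2],
    [0,-18,-25,-12.6],
    [0,-20,-27.8,-14],
    [0,-20,-27.8,-15.4],
    [0,-20,-27.8,-16.8],
    [0,-20,-27.8,-18.2],
    [0,-20,-27.8,-19.6],
    [0,-20,-27.8,-21],
    [0,-20,-27.8,-22.4],
    [0,-20,-27.8,-23.8],
    [0,-20,-27.8,-25.2],
    [0,-20,-27.8,-26.6],
    [0,-20,-27.8,-28],
  ],
  grip=100,
  force=30,
)

```text
time: 1.77
ee_pos: [0.431, -0.2683, 0.2412]
eef_rot: [0.091, 0.701, -0.091, 0.701]
ft_force: [0.2, -0.7, -0.2]
width: 0.0527
```

Run:
```python
from h import *
plan([0.431,-0.2675,0.15],91)
```

```text
t 1.77 pos [ 0.431  -0.2683  0.2412] ydir 75.26 xaxis [-5.e-04  3.e-04 -1.e+00] shift cm [ 9.12  0.07 -0.01] twist -3.15 F [ 0.19 -0.67 -0.19] T [ 0.095 -0.098 -0.009] j [ 0.91  0.1  -0.47  1.74  0.05  1.3   1.74] w 0.0527
```

Emit:
drive_tool(
  motion=[
    [2,0,0,-1.4],
    [5,0,0,-2.8],
    [8,0.05,0,-3.15],
    [9,0.05,0,-3.15],
    [9,0.05,0,-3.15],
  ],
)

```text
time: 2.18
ee_pos: [0.4297, -0.267, 0.1491]
eef_rot: [-0.002, 0.709, 0.005, 0.706]
ft_force: [-0.3, -0.3, 0.0]
width: 0.0528
```

Run:
```python
from h import *
plan([0.431,-0.2675,0.0895],91)
i=r.camera('scene')[:,:,::-1].copy(); crop(i,120,230,160,150,5,'pics/a1.png')
print(proj('scene',[[.431,-.2675,.1048],[.431,-.2675,.0898],[.431,-.2675,.04]]).round(1))
```

```text
t 2.18 pos [ 0.4297 -0.267   0.1491] ydir 90.57 xaxis [-0.0041  0.003  -1.    ] shift cm [ 5.96 -0.07  0.15] twist -0.09 F [-0.3  -0.35  0.03] T [ 0.147 -0.048 -0.03 ] j [ 0.91  0.19 -0.49  1.86  0.1   1.12  1.97] w 0.0528
[[190.6 338.9]
 [192.7 342.6]
 [199.4 353.9]]
```

View pics/a1.png

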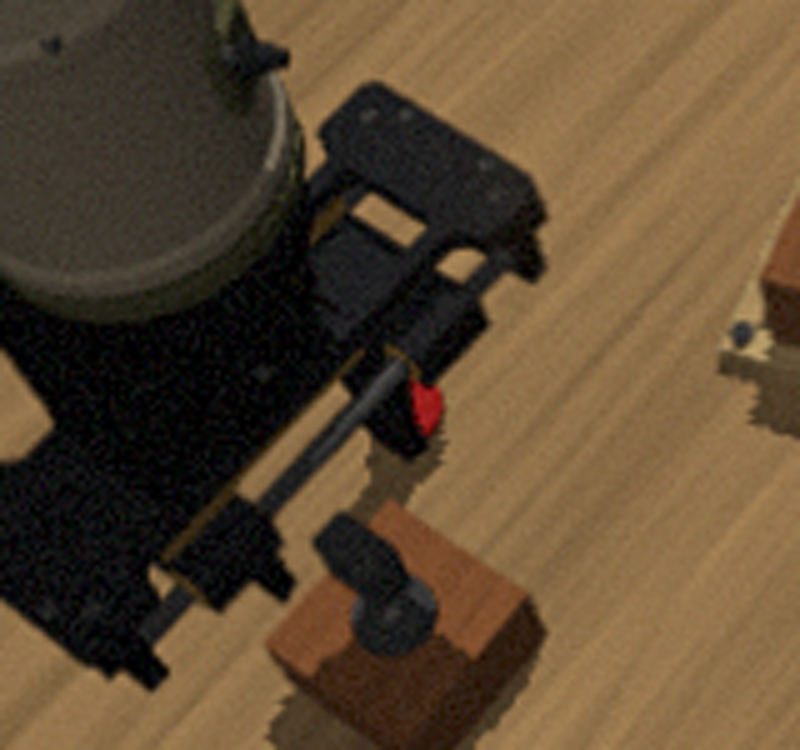

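The fingers straddle the puller: the handle is at crop (355,545), between fingertips at (270,580) and (415,440). Next I go down and grasp.

Emit:
drive_tool(
  motion=[
    [2,-0.05,0.1,0],
    [4,-0.05,0.1,0],
    [5.5,-0.05,0.1,0],
    [5.95,-0.05,0.1,0],
    [5.95,-0.05,0.1,0],
    [5.95,-0.05,0.1,0],
  ],
)

```text
time: 2.73
ee_pos: [0.4332, -0.2688, 0.0937]
eef_rot: [-0.004, 0.707, 0.003, 0.708]
ft_force: [0.1, -0.5, 0.3]
width: 0.053
```

Emit:
drive_tool(
  motion=[
    [0,0,0,0],
    [0,0,0,0],
    [0,0,0,0],
    [0,0,0,0],
    [0,0,0,0],
    [0,0,0,0],
    [0,0,0,0],
    [0,0,0,0],
  ],
  grip=255,
  force=40,
)

```text
time: 3.4
ee_pos: [0.4323, -0.2683, 0.0921]
eef_rot: [-0.004, 0.707, 0.004, 0.707]
ft_force: [-0.7, -0.4, 0.7]
width: 0.0157
```

Run:
```python
from h import *
plan([0.431,-0.2675,0.165],91)
```

```text
t 3.4 pos [ 0.4323 -0.2683  0.0921] ydir 90.67 xaxis [ 0. -0. -1.] shift cm [-7.29  0.09 -0.13] twist -0.07 F [-0.66 -0.4   0.66] T [ 0.172 -0.123 -0.034] j [ 0.9   0.26 -0.48  1.91  0.14  1.    1.94] w 0.0157
```

Emit:
drive_tool(
  motion=[
    [-0.5,0,0,0],
    [-1.5,0,0,0],
    [-3,0,0,0],
    [-5,0,0,0],
    [-7,0,0,0],
    [-7.5,0,0,0],
    [-7.5,0,0,0],
  ],
)

```text
time: 3.98
ee_pos: [0.4332, -0.2689, 0.169]
eef_rot: [-0.005, 0.706, 0.003, 0.708]
ft_force: [-0.5, -0.8, -2.0]
width: 0.0152
```

Run:
```python
from h import *
plan([0.4888,-0.0295,0.15],105)
i=r.camera('scene')[:,:,::-1].copy(); crop(i,120,230,160,150,5,'pics/a2.png')
```

```text
t 3.98 pos [ 0.4332 -0.2689  0.169 ] ydir 90.66 xaxis [ 0.0028 -0.0022 -1.    ] shift cm [ 1.86 23.88  5.83] twist -2.87 F [-0.5  -0.79 -1.96] T [ 0.098 -0.182  0.044] j [ 0.92  0.17 -0.49  1.84  0.09  1.15  1.98] w 0.0152
```

View pics/a2.png

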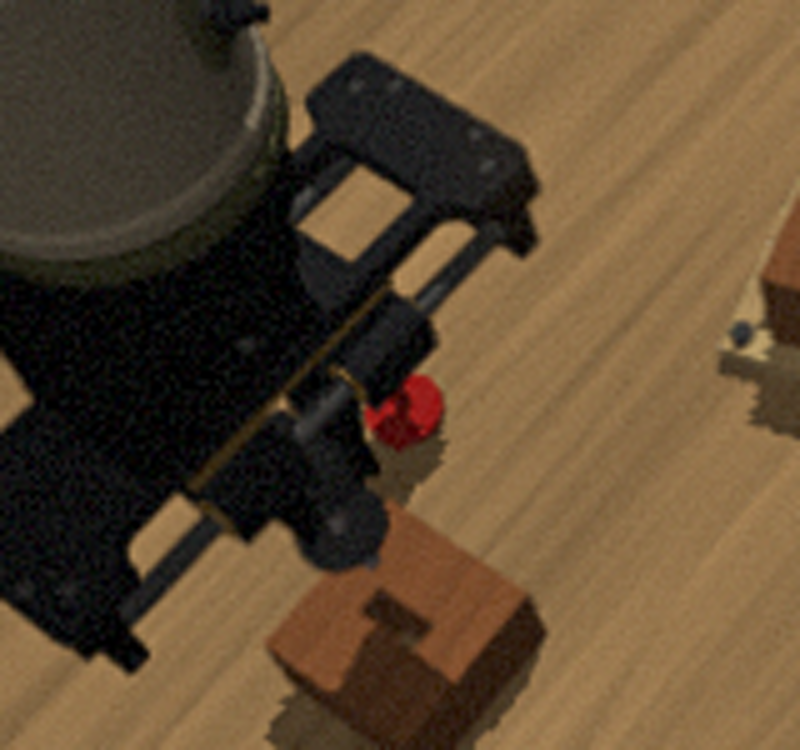

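Run:
```python
from h import *
print('slot',at('scene',[(120+397/5,230+615/5)],.04))
print('collar',at('scene',[(120+344/5,230+532/5)],.1229),at('scene',[(120+344/5,230+532/5)],.118))
i=r.camera('top')[:,:,::-1].copy(); crop(i,380,200,130,110,6,'pics/a3.png')
```

```text
slot [[ 0.429835   -0.26619126  0.04      ]]
collar [[ 0.43500539 -0.2693127   0.1229    ]] [[ 0.4323172  -0.26837599  0.118     ]]
```

View pics/a3.png

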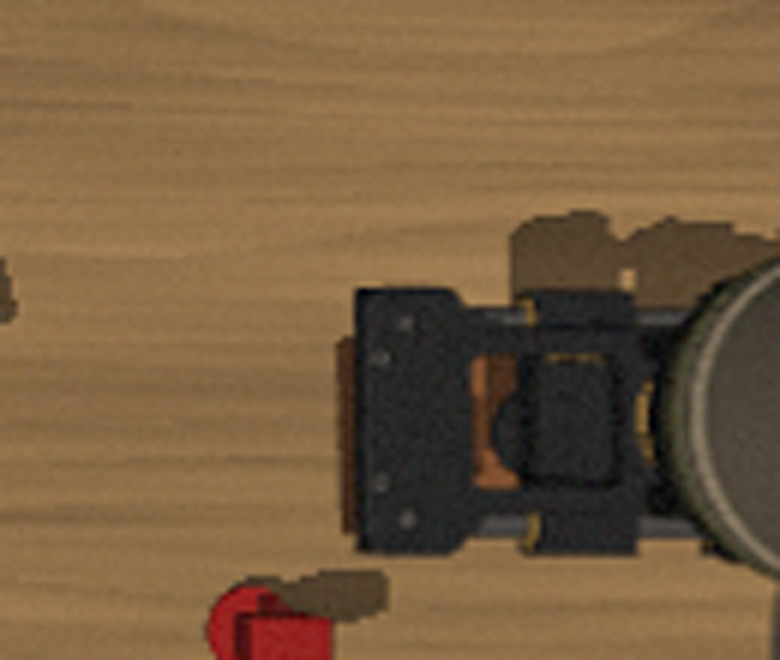

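Run:
```python
from h import *
P=at('top',[(462,200+430/6)],.1229);print(P, 'centre', P+[0,-.016,0])
plan([0.4888,-0.0295,0.15],105)
```

```text
[[ 0.42943981 -0.25141985  0.1229    ]] centre [[ 0.42943981 -0.26741985  0.1229    ]]
t 4.08 pos [ 0.432  -0.2683  0.1666] ydir 90.66 xaxis [-4.e-04  1.e-04 -1.e+00] shift cm [ 1.66 23.81  5.95] twist -2.87 F [ 0.36 -0.15 -2.27] T [ 0.126 -0.144  0.035] j [ 0.92  0.17 -0.49  1.84  0.09  1.15  1.98] w 0.0156
```

Emit:
drive_tool(
  motion=[
    [0,3,0.7,-0.5],
    [0,6,1.5,-1],
    [0,9,2.2,-1.5],
    [0,12,3,-2],
    [0,15,3.7,-2.5],
    [0,18,4.5,-2.87],
    [0,21,5.2,-2.87],
    [0,23,5.8,-2.87],
    [0,23.8,5.95,-2.87],
    [0.8,23.8,5.95,-2.87],
    [1.6,23.8,5.95,-2.87],
    [2,23.8,5.95,-2.87],
    [2,23.8,5.95,-2.87],
    [2,23.8,5.95,-2.87],
  ],
)

```text
time: 5.25
ee_pos: [0.4886, -0.0309, 0.1464]
eef_rot: [-0.092, 0.702, 0.092, 0.701]
ft_force: [-0.2, 0.4, -0.4]
width: 0.0156
```

Run:
```python
from h import *
i=r.camera('scene')[:,:,::-1].copy(); crop(i,225,200,140,110,5.5,'pics/b1.png')
i=r.camera('top')[:,:,::-1].copy(); crop(i,285,180,130,110,6,'pics/b2.png')
plan([0.4888,-0.0295,0.136],105)
```

```text
t 5.35 pos [ 0.4891 -0.0304  0.1471] ydir 104.94 xaxis [ 1.e-04 -1.e-04 -1.e+00] shift cm [ 1.11  0.1  -0.  ] twist -0.01 F [-0.37 -0.35 -0.93] T [ 0.058 -0.148  0.031] j [ 0.63  0.18 -0.71  1.9   0.13  1.11  1.7 ] w 0.0158
```

View pics/b1.png

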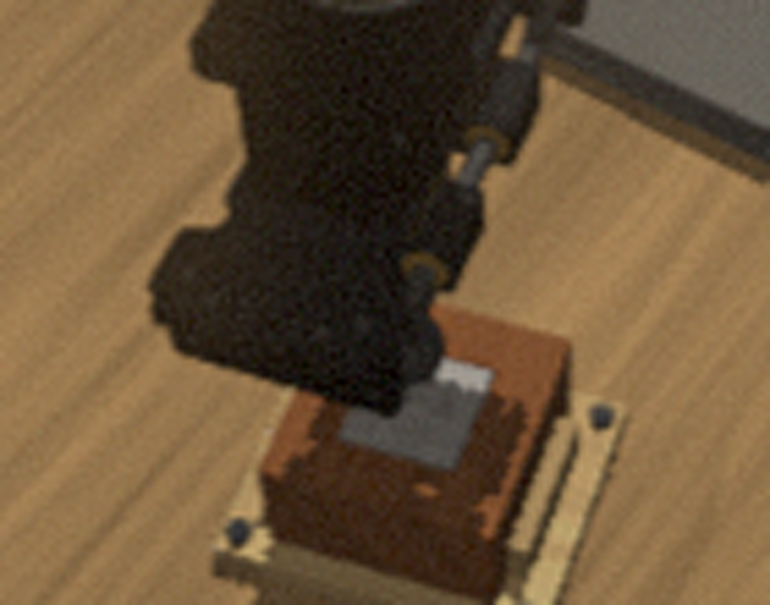

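View pics/b2.png

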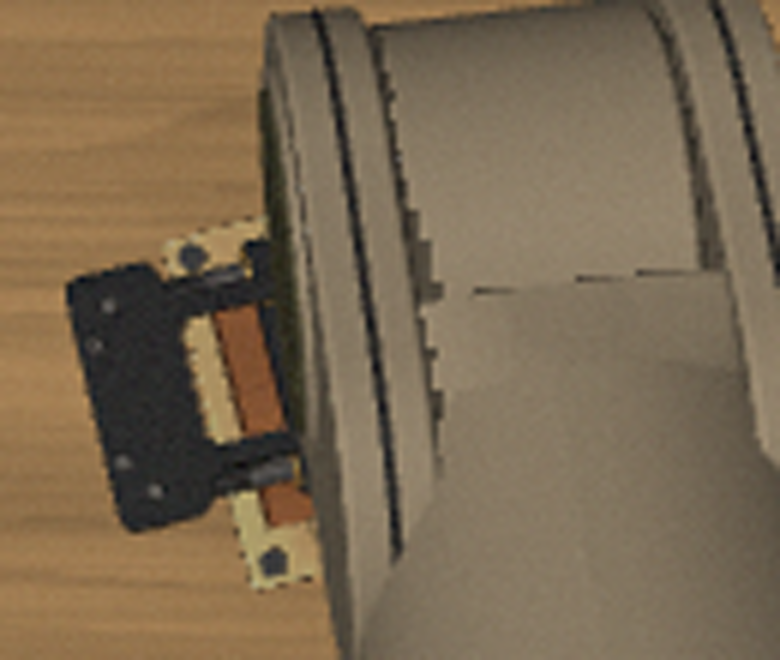

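Emit:
drive_tool(
  motion=[
    [0.5,0.05,-0.15,0],
    [1,0.05,-0.17,0],
    [1.4,0.05,-0.17,0],
    [1.5,0.05,-0.17,0],
    [1.5,0.05,-0.17,0],
  ],
)

```text
time: 5.77
ee_pos: [0.487, -0.0296, 0.1316]
eef_rot: [-0.092, 0.701, 0.092, 0.701]
ft_force: [-0.6, 0.2, -2.1]
width: 0.0158
```

Run:
```python
from h import *
plan([0.4907,-0.0295,0.129],105)
```

```text
t 5.77 pos [ 0.487  -0.0296  0.1316] ydir 105.02 xaxis [-7.e-04  1.e-04 -1.e+00] shift cm [ 0.26 -0.08  0.36] twist 0.0 F [-0.56  0.21 -2.11] T [ 0.195 -0.109 -0.048] j [ 0.62  0.19 -0.71  1.92  0.14  1.08  1.69] w 0.0158
```

Emit:
drive_tool(
  motion=[
    [0,-0.04,0.18,0],
    [0,-0.08,0.36,0],
    [0,-0.08,0.36,0],
    [0.1,-0.08,0.36,0],
    [0.2,-0.08,0.36,0],
    [0.2,-0.08,0.36,0],
  ],
)

```text
time: 6.27
ee_pos: [0.4908, -0.0295, 0.1298]
eef_rot: [-0.092, 0.701, 0.092, 0.701]
ft_force: [0.2, -0.3, -0.8]
width: 0.0159
```

Run:
```python
from h import *
plan([0.4907,-0.0295,0.129],105)
```

```text
t 6.27 pos [ 0.4908 -0.0295  0.1298] ydir 105.01 xaxis [-3.e-04 -0.e+00 -1.e+00] shift cm [ 0.08  0.   -0.01] twist 0.0 F [ 0.23 -0.31 -0.76] T [ 0.122 -0.138 -0.005] j [ 0.62  0.21 -0.71  1.91  0.15  1.08  1.68] w 0.0159
```

Emit:
drive_tool(
  motion=[
    [0.05,0,0,0],
    [0.1,0,0,0],
    [0.1,0,0,0],
  ],
)

```text
time: 6.52
ee_pos: [0.4909, -0.0295, 0.129]
eef_rot: [-0.092, 0.701, 0.092, 0.701]
ft_force: [0.3, 0.6, -1.3]
width: 0.0156
```

Emit:
drive_tool(
  motion=[
    [0.05,0,0,0],
    [0.1,0,0,0],
    [0.1,0,0,0],
  ],
)

```text
time: 6.77
ee_pos: [0.4909, -0.0295, 0.128]
eef_rot: [-0.092, 0.701, 0.092, 0.701]
ft_force: [-0.1, 0.4, -1.4]
width: 0.0154
```

Emit:
drive_tool(
  motion=[
    [0.05,0,0,0],
    [0.1,0,0,0],
    [0.15,0,0,0],
    [0.15,0,0,0],
  ],
)

```text
time: 7.1
ee_pos: [0.4909, -0.0295, 0.1264]
eef_rot: [-0.092, 0.701, 0.092, 0.701]
ft_force: [0.4, -0.3, -2.3]
width: 0.0155
```

Emit:
drive_tool(
  motion=[
    [0.05,0,0,0],
    [0.1,0,0,0],
    [0.15,0,0,0],
    [0.15,0,0,0],
  ],
)

```text
time: 7.43
ee_pos: [0.4909, -0.0295, 0.1249]
eef_rot: [-0.092, 0.701, 0.092, 0.701]
ft_force: [-0.5, 0.1, -1.5]
width: 0.0156
```

Emit:
drive_tool(
  motion=[
    [0.07,0,0,0],
    [0.14,0,0,0],
    [0.2,0,0,0],
    [0.2,0,0,0],
  ],
)

```text
time: 7.77
ee_pos: [0.4909, -0.0295, 0.1229]
eef_rot: [-0.092, 0.701, 0.092, 0.701]
ft_force: [0.0, 0.7, -1.0]
width: 0.0157
```

Run:
```python
from h import *
i=r.camera('scene')[:,:,::-1].copy(); crop(i,225,200,140,110,5.5,'pics/b3.png')
st()
```

```text
t 7.82 pos [ 0.4909 -0.0295  0.123 ] ydir 105.02 xaxis [-1.e-04 -0.e+00 -1.e+00] shift cm [0. 0. 0.] twist 0 F [-0.31 -0.34 -1.06] T [ 0.137 -0.127  0.013] j [ 0.61  0.21 -0.7   1.92  0.16  1.07  1.68] w 0.0152
```

View pics/b3.png

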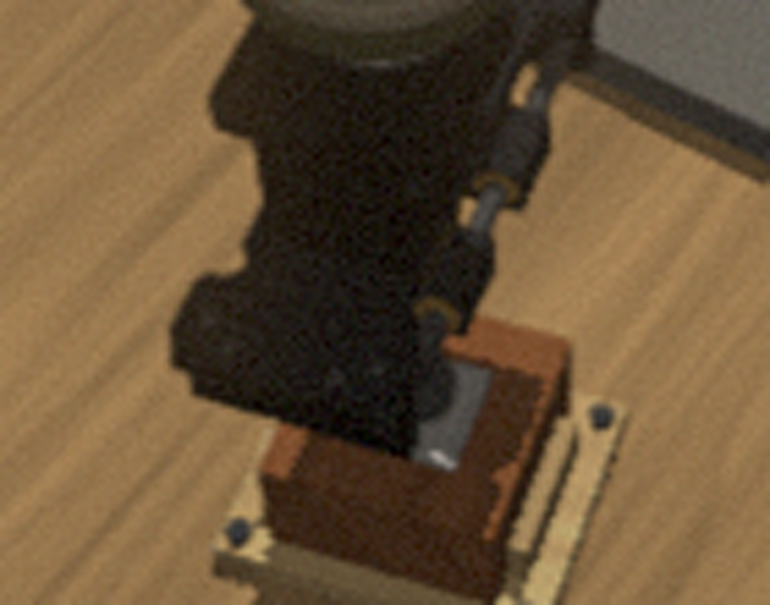

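The collar is now close above the plug (crop 435,385) with no contact force, so the pin appears to have gone straight into the slot. I keep lowering to find the seat.

Emit:
drive_tool(
  motion=[
    [0.12,0,0,0],
    [0.24,0,0,0],
    [0.36,0,0,0],
    [0.48,0,0,0],
    [0.6,0,0,0],
    [0.7,0,0,0],
    [0.7,0,0,0],
  ],
)

```text
time: 8.4
ee_pos: [0.4909, -0.0295, 0.1158]
eef_rot: [-0.092, 0.701, 0.092, 0.701]
ft_force: [0.1, 0.3, -1.5]
width: 0.0156
```

Emit:
drive_tool(
  motion=[
    [0.05,0,0,0],
    [0.1,0,0,0],
    [0.15,0,0,0],
    [0.15,0,0,0],
  ],
)

```text
time: 8.73
ee_pos: [0.491, -0.0295, 0.1145]
eef_rot: [-0.092, 0.701, 0.092, 0.701]
ft_force: [1.0, 0.2, -0.5]
width: 0.0158
```

Emit:
drive_tool(
  motion=[
    [0.03,0,0,0],
    [0.06,0,0,0],
    [0.1,0,0,0],
    [0.1,0,0,0],
  ],
)

```text
time: 9.07
ee_pos: [0.4911, -0.0295, 0.114]
eef_rot: [-0.092, 0.701, 0.092, 0.701]
ft_force: [-2.6, -0.3, 4.6]
width: 0.0155
```

Emit:
drive_tool(
  motion=[
    [0.03,0,0,0],
    [0.06,0,0,0],
    [0.06,0,0,0],
    [0.06,0,0,0],
  ],
)

```text
time: 9.4
ee_pos: [0.4912, -0.0294, 0.114]
eef_rot: [-0.093, 0.701, 0.092, 0.701]
ft_force: [-5.0, 0.6, 12.7]
width: 0.0156
```

Emit:
drive_tool(
  motion=[
    [-0.07,0,0,0],
    [-0.07,0,0,1],
    [-0.07,0,0,2],
    [-0.07,0,0,2],
  ],
)

```text
time: 9.73
ee_pos: [0.4915, -0.0297, 0.1141]
eef_rot: [-0.03, 0.706, 0.029, 0.707]
ft_force: [-0.1, -0.1, 3.1]
width: 0.0159
```

Run:
```python
from h import *
st()
```

```text
t 9.73 pos [ 0.4915 -0.0297  0.1141] ydir 94.77 xaxis [ 1.2e-03 -4.0e-04 -1.0e+00] shift cm [0. 0. 0.] twist 0 F [-0.06 -0.12  3.09] T [-0.022 -0.087  0.019] j [ 0.59  0.22 -0.68  1.93  0.16  1.05  1.49] w 0.0159
```

Emit:
drive_tool(
  motion=[
    [0,0,0,1],
    [0,0,0,2],
    [0,0,0,3],
    [0,0,0,4],
    [0,0,0,4],
  ],
)

```text
time: 10.15
ee_pos: [0.4914, -0.0297, 0.114]
eef_rot: [0.093, 0.701, -0.093, 0.701]
ft_force: [-0.2, -0.9, 4.5]
width: 0.016
```

Run:
```python
from h import *
st()
```

```text
t 10.15 pos [ 0.4914 -0.0297  0.114 ] ydir 74.93 xaxis [ 1.e-03 -5.e-04 -1.e+00] shift cm [0. 0. 0.] twist 0 F [-0.22 -0.91  4.5 ] T [-0.131 -0.154 -0.029] j [ 0.55  0.22 -0.64  1.93  0.15  1.04  1.16] w 0.016
```

Emit:
drive_tool(
  motion=[
    [0,0,0,1],
    [0,0,0,2],
    [0,0,0,3],
    [0,0,0,4],
    [0,0,0,4],
  ],
)

```text
time: 10.57
ee_pos: [0.4911, -0.0301, 0.114]
eef_rot: [0.212, 0.674, -0.213, 0.675]
ft_force: [-1.8, -2.1, 5.7]
width: 0.0154
```

Run:
```python
from h import *
st()
```

```text
t 10.57 pos [ 0.4911 -0.0301  0.114 ] ydir 54.99 xaxis [ 4.e-04 -1.e-03 -1.e+00] shift cm [0. 0. 0.] twist 0 F [-1.77 -2.09  5.73] T [-0.583  0.155 -0.002] j [ 0.52  0.21 -0.6   1.93  0.14  1.04  0.82] w 0.0154
```

Emit:
drive_tool(
  motion=[
    [-0.02,0,0,1],
    [-0.02,0,0,2],
    [-0.02,0,0,2],
    [-0.02,0,0,2],
  ],
)

```text
time: 10.9
ee_pos: [0.4909, -0.0302, 0.114]
eef_rot: [0.268, 0.654, -0.269, 0.654]
ft_force: [-1.5, -3.5, 5.0]
width: 0.0159
```

Run:
```python
from h import *
st()
```

```text
t 10.9 pos [ 0.4909 -0.0302  0.114 ] ydir 45.34 xaxis [-1.0e-04 -1.1e-03 -1.0e+00] shift cm [0. 0. 0.] twist 0 F [-1.49 -3.52  5.02] T [-0.855  0.316  0.017] j [ 0.5   0.21 -0.58  1.93  0.13  1.04  0.66] w 0.0159
```

Emit:
drive_tool(
  motion=[
    [0,-0.02,0.01,0],
    [0,-0.04,0.02,0.5],
    [0,-0.04,0.02,1],
    [0,-0.04,0.02,1],
  ],
)

```text
time: 11.23
ee_pos: [0.4908, -0.0304, 0.114]
eef_rot: [0.298, 0.641, -0.298, 0.641]
ft_force: [-2.2, -3.0, 5.1]
width: 0.0159
```

Run:
```python
from h import *
st()
```

```text
t 11.23 pos [ 0.4908 -0.0304  0.114 ] ydir 40.15 xaxis [-0.e+00 -8.e-04 -1.e+00] shift cm [0. 0. 0.] twist 0 F [-2.25 -3.04  5.08] T [-0.775  0.409  0.038] j [ 0.49  0.2  -0.57  1.93  0.13  1.04  0.57] w 0.0159
```

Emit:
drive_tool(
  motion=[
    [0,-0.01,0,0.5],
    [0,-0.02,0,1],
    [0,-0.02,0,1],
  ],
)

```text
time: 11.48
ee_pos: [0.4906, -0.0305, 0.114]
eef_rot: [0.325, 0.628, -0.326, 0.628]
ft_force: [-1.4, -2.5, 4.8]
width: 0.0157
```

Run:
```python
from h import *
st()
```

```text
t 11.48 pos [ 0.4906 -0.0305  0.114 ] ydir 35.15 xaxis [-0.e+00 -8.e-04 -1.e+00] shift cm [0. 0. 0.] twist 0 F [-1.41 -2.47  4.79] T [-0.724  0.404  0.03 ] j [ 0.48  0.2  -0.56  1.93  0.12  1.04  0.48] w 0.0157
```

Emit:
drive_tool(
  motion=[
    [0,0,0,0.5],
    [0,0,0,1],
    [0,0,0,1],
  ],
)

```text
time: 11.73
ee_pos: [0.4906, -0.0306, 0.114]
eef_rot: [0.352, 0.613, -0.353, 0.613]
ft_force: [-2.0, -3.3, 6.4]
width: 0.016
```

Run:
```python
from h import *
st()
```

```text
t 11.73 pos [ 0.4906 -0.0306  0.114 ] ydir 30.15 xaxis [-2.e-04 -8.e-04 -1.e+00] shift cm [0. 0. 0.] twist 0 F [-2.02 -3.29  6.37] T [-0.78   0.435  0.001] j [ 0.47  0.2  -0.55  1.93  0.12  1.04  0.4 ] w 0.016
```

Emit:
drive_tool(
  motion=[
    [0,0,0,0.5],
    [0,0,0,1],
    [0,0,0,1],
  ],
)

```text
time: 11.98
ee_pos: [0.4904, -0.0306, 0.114]
eef_rot: [0.379, 0.597, -0.38, 0.597]
ft_force: [-3.4, -3.6, 7.2]
width: 0.0152
```

Run:
```python
from h import *
st(); 
for _ in range(1): print(r.read_state()['joint_torque'].round(3))
i=r.camera('scene')[:,:,::-1].copy(); crop(i,225,200,140,110,5.5,'pics/b4.png')
```

```text
t 11.98 pos [ 0.4904 -0.0306  0.114 ] ydir 25.15 xaxis [-7.e-04 -1.e-03 -1.e+00] shift cm [0. 0. 0.] twist 0 F [-3.4  -3.64  7.22] T [-0.871  0.859  0.016] j [ 0.46  0.2  -0.54  1.93  0.12  1.04  0.31] w 0.0152
[ -1.927 -41.244  -4.9   -33.393  -1.071  -1.443  -0.977]
```

View pics/b4.png

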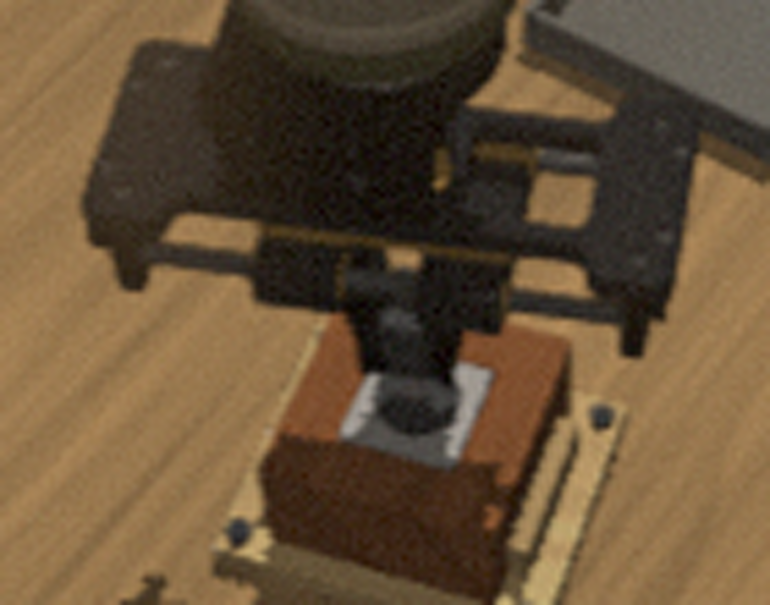

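Emit:
drive_tool(
  motion=[
    [-0.03,0,0,-0.5],
    [-0.03,0,0,-1],
    [-0.03,0,0,-1],
  ],
)

```text
time: 12.28
ee_pos: [0.4906, -0.0305, 0.1141]
eef_rot: [0.351, 0.613, -0.352, 0.614]
ft_force: [-1.8, -3.6, 2.5]
width: 0.0159
```

Run:
```python
from h import *
st(); 
print(r.read_state()['joint_torque'].round(3))
```

```text
t 12.28 pos [ 0.4906 -0.0305  0.1141] ydir 30.38 xaxis [-2.e-04 -6.e-04 -1.e+00] shift cm [0. 0. 0.] twist 0 F [-1.75 -3.64  2.45] T [-0.874  0.174  0.026] j [ 0.47  0.2  -0.55  1.93  0.12  1.04  0.4 ] w 0.0159
[ -1.654 -42.764  -5.223 -33.745  -1.107  -0.529   0.894]
```

Emit:
drive_tool(
  motion=[
    [0,-0.02,0.01,0.6],
    [0,-0.03,0.02,1.2],
    [0,-0.03,0.02,1.8],
    [0,-0.03,0.02,2],
    [0,-0.03,0.02,2],
  ],
)

```text
time: 12.7
ee_pos: [0.4901, -0.0307, 0.1141]
eef_rot: [0.405, 0.58, -0.406, 0.579]
ft_force: [-3.7, -2.6, 5.1]
width: 0.0156
```

Run:
```python
from h import *
st(); 
print(r.read_state()['joint_torque'].round(3))
```

```text
t 12.7 pos [ 0.4901 -0.0307  0.1141] ydir 20.08 xaxis [-9.e-04 -6.e-04 -1.e+00] shift cm [0. 0. 0.] twist 0 F [-3.75 -2.6   5.09] T [-0.985  0.826  0.105] j [ 0.46  0.2  -0.53  1.93  0.12  1.04  0.23] w 0.0156
[ -1.946 -42.417  -4.99  -34.468  -1.201  -1.451  -0.74 ]
```

Emit:
drive_tool(
  motion=[
    [0,0,0.01,0.3],
    [0,0,0.02,0.6],
    [0,0,0.02,0.6],
  ],
)

```text
time: 12.95
ee_pos: [0.4902, -0.0307, 0.1141]
eef_rot: [0.42, 0.569, -0.421, 0.569]
ft_force: [-3.0, -3.4, 5.3]
width: 0.0157
```

Run:
```python
from h import *
st(); i=r.camera('scene')
st()
```

```text
t 12.95 pos [ 0.4902 -0.0307  0.1141] ydir 17.08 xaxis [-1.e-03 -4.e-04 -1.e+00] shift cm [0. 0. 0.] twist 0 F [-3.01 -3.41  5.3 ] T [-0.872  1.011  0.158] j [ 0.45  0.2  -0.52  1.93  0.11  1.04  0.18] w 0.0157
t 13.0 pos [ 0.4902 -0.0307  0.114 ] ydir 17.15 xaxis [-1.e-03 -4.e-04 -1.e+00] shift cm [0. 0. 0.] twist 0 F [-4.28 -3.43  4.72] T [-0.84   0.878  0.139] j [ 0.45  0.2  -0.52  1.93  0.11  1.04  0.18] w 0.0156
```

Emit:
drive_tool(
  motion=[
    [-0.05,-0.02,0.01,0],
    [-0.1,-0.04,0.02,0],
    [-0.15,-0.05,0.02,0],
    [-0.2,-0.05,0.02,0],
    [-0.2,-0.05,0.02,0],
  ],
)

```text
time: 13.42
ee_pos: [0.4897, -0.0308, 0.1155]
eef_rot: [0.42, 0.569, -0.421, 0.568]
ft_force: [0.6, -2.2, -10.0]
width: 0.0159
```

Run:
```python
from h import *
st()
```

```text
t 13.42 pos [ 0.4897 -0.0308  0.1155] ydir 17.04 xaxis [-1.1e-03  3.0e-04 -1.0e+00] shift cm [0. 0. 0.] twist 0 F [ 0.56 -2.24 -9.96] T [-0.523 -0.134  0.1  ] j [ 0.45  0.2  -0.52  1.93  0.11  1.04  0.18] w 0.0159
```

Emit:
drive_tool(
  motion=[
    [-0.1,0,0.01,0],
    [-0.2,0,0.02,0],
    [-0.3,0,0.02,0],
    [-0.4,0,0.02,0],
    [-0.5,0,0.02,0],
    [-0.6,0,0.02,0],
    [-0.6,0,0.02,0],
  ],
)

```text
time: 14.0
ee_pos: [0.49, -0.031, 0.1224]
eef_rot: [0.42, 0.569, -0.421, 0.568]
ft_force: [-2.9, -0.5, -10.7]
width: 0.0157
```

Run:
```python
from h import *
st()
i=r.camera('scene')[:,:,::-1].copy(); crop(i,225,200,140,110,5.5,'pics/b5.png')
```

```text
t 14.0 pos [ 0.49   -0.031   0.1224] ydir 17.02 xaxis [-4.e-04 -0.e+00 -1.e+00] shift cm [0. 0. 0.] twist 0 F [ -2.92  -0.47 -10.69] T [-0.212  0.516  0.076] j [ 0.45  0.19 -0.52  1.93  0.11  1.06  0.18] w 0.0157
```

View pics/b5.png

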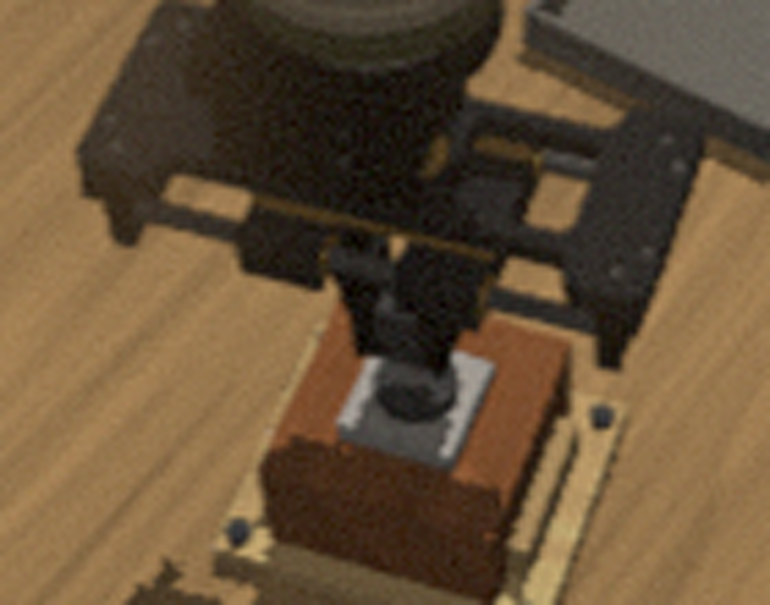

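The plug has risen with the puller: its top now stands proud of the box, with the collar at crop (415,390). I continue straight up.

Emit:
drive_tool(
  motion=[
    [-0.15,0,0,0],
    [-0.3,0,0,0],
    [-0.45,0,0,0],
    [-0.6,0,0,0],
    [-0.75,0,0,0],
    [-0.9,0,0,0],
    [-1.05,0,0,0],
    [-1.2,0,0,0],
    [-1.35,0,0,0],
    [-1.5,0,0,0],
    [-1.65,0,0,0],
    [-1.8,0,0,0],
    [-1.8,0,0,0],
  ],
)

```text
time: 15.13
ee_pos: [0.4906, -0.031, 0.141]
eef_rot: [0.421, 0.568, -0.42, 0.569]
ft_force: [-3.7, 0.5, -7.4]
width: 0.0158
```

Run:
```python
from h import *
st()
```

```text
t 15.13 pos [ 0.4906 -0.031   0.141 ] ydir 17.01 xaxis [ 1.e-03 -2.e-04 -1.e+00] shift cm [0. 0. 0.] twist 0 F [-3.73  0.54 -7.36] T [0.129 0.927 0.043] j [ 0.46  0.16 -0.53  1.91  0.09  1.09  0.19] w 0.0158
```

Emit:
drive_tool(
  motion=[
    [-0.15,-0.03,-0.01,0],
    [-0.3,-0.05,-0.01,0],
    [-0.45,-0.05,-0.01,0],
    [-0.6,-0.05,-0.01,0],
    [-0.8,-0.05,-0.01,0],
    [-1.0,-0.05,-0.01,0],
    [-1.3,-0.05,-0.01,0],
    [-1.6,-0.05,-0.01,0],
    [-1.9,-0.05,-0.01,0],
    [-2.3,-0.05,-0.01,0],
    [-2.7,-0.05,-0.01,0],
    [-3.1,-0.05,-0.01,0],
    [-3.5,-0.05,-0.01,0],
    [-3.8,-0.05,-0.01,0],
    [-4,-0.05,-0.01,0],
    [-4,-0.05,-0.01,0],
  ],
)

```text
time: 16.47
ee_pos: [0.49, -0.0312, 0.1807]
eef_rot: [0.421, 0.568, -0.42, 0.569]
ft_force: [-0.1, -0.1, -4.1]
width: 0.016
```

Run:
```python
from h import *
plan([0.45,0.246,0.18])
i=r.camera('scene')[:,:,::-1].copy(); crop(i,225,170,140,120,5,'pics/b6.png')
```

```text
t 16.47 pos [ 0.49   -0.0312  0.1807] ydir 17.01 xaxis [ 8.e-04 -2.e-04 -1.e+00] shift cm [  0.06   4.29 -27.67] twist 0 F [-0.05 -0.1  -4.12] T [ 0.064 -0.134 -0.029] j [ 0.47  0.12 -0.53  1.86  0.06  1.17  0.22] w 0.016
```

View pics/b6.png

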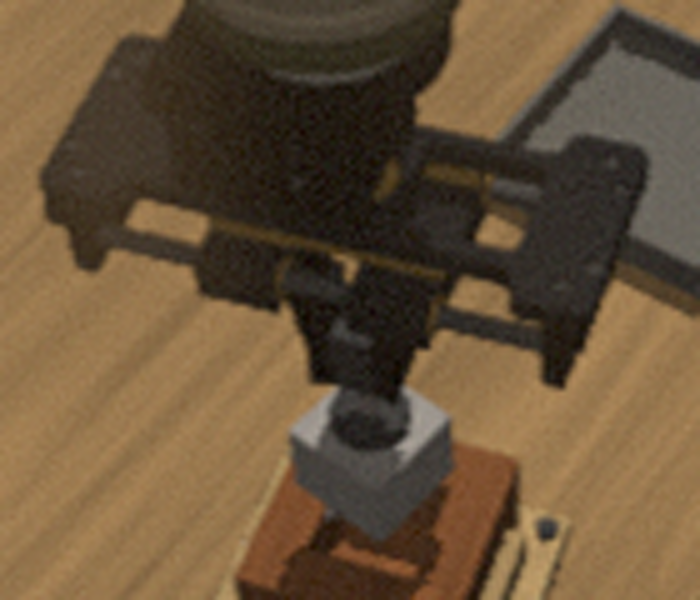

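Run:
```python
from h import *
P=at('scene',np.array([(290,437),(380,490),(453,425)])/5+[225,170],.127)
d=np.diff(P,axis=0);print(P.round(4),np.linalg.norm(d,axis=1),np.degrees(np.arctan2(d[:,1],d[:,0])))
i=r.camera('scene')[:,:,::-1].copy(); crop(i,270,230,60,55,10,'pics/b7.png');st()
```

```text
[[ 0.4691 -0.0512  0.127 ]
 [ 0.5117 -0.0514  0.127 ]
 [ 0.5171 -0.0119  0.127 ]] [0.04260158 0.03988641] [-0.28886477 82.28691403]
t 16.57 pos [ 0.4897 -0.0312  0.1801] ydir 17.01 xaxis [ 0.e+00 -1.e-04 -1.e+00] shift cm [0. 0. 0.] twist 0 F [-0.52  0.88 -3.91] T [ 0.022 -0.094 -0.023] j [ 0.47  0.12 -0.53  1.86  0.07  1.17  0.22] w 0.0158
```

View pics/b7.png

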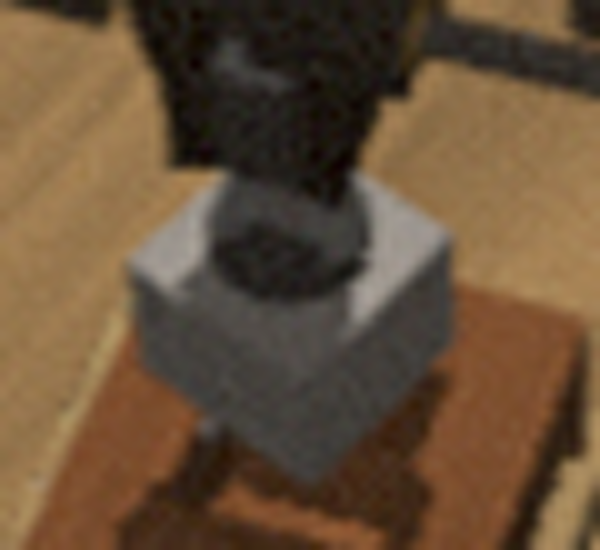

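The plug is fully out, upright, and has turned only slightly on the thread. I carry it to the tray without any twist.

Emit:
drive_tool(
  motion=[
    [0,0.1,-0.5,0],
    [0,0.3,-1.5,0],
    [0,0.5,-3,0],
    [0,0.7,-5,0],
    [0,1.1,-7,0],
    [0,1.4,-9,0],
    [0,1.7,-11,0],
    [0,2,-13,0],
    [0,2.3,-15,0],
    [0,2.6,-17,0],
    [0,2.9,-19,0],
    [0,3.2,-21,0],
    [0,3.5,-23,0],
    [0,3.8,-24.7,0],
    [0,4.1,-26.2,0],
    [0,4.2,-27.2,0],
    [0,4.3,-27.6,0],
    [0,4.3,-27.6,0],
    [0,4.3,-27.6,0],
  ],
)

```text
time: 18.15
ee_pos: [0.4501, 0.2448, 0.18]
eef_rot: [0.42, 0.568, -0.421, 0.568]
ft_force: [0.1, -0.3, -4.3]
width: 0.0155
```

Run:
```python
from h import *
plan([0.45,0.246,0.1])
i=r.camera('scene')[:,:,::-1].copy(); crop(i,290,100,150,130,5,'pics/c1.png')
```

```text
t 18.15 pos [0.4501 0.2448 0.18  ] ydir 17.0 xaxis [-2.e-04 -6.e-04 -1.e+00] shift cm [ 8.    0.03 -0.12] twist 0 F [ 0.08 -0.3  -4.31] T [-0.047 -0.129  0.046] j [ 0.09  0.2  -0.75  1.8   0.15  1.19 -0.41] w 0.0155
```

View pics/c1.png

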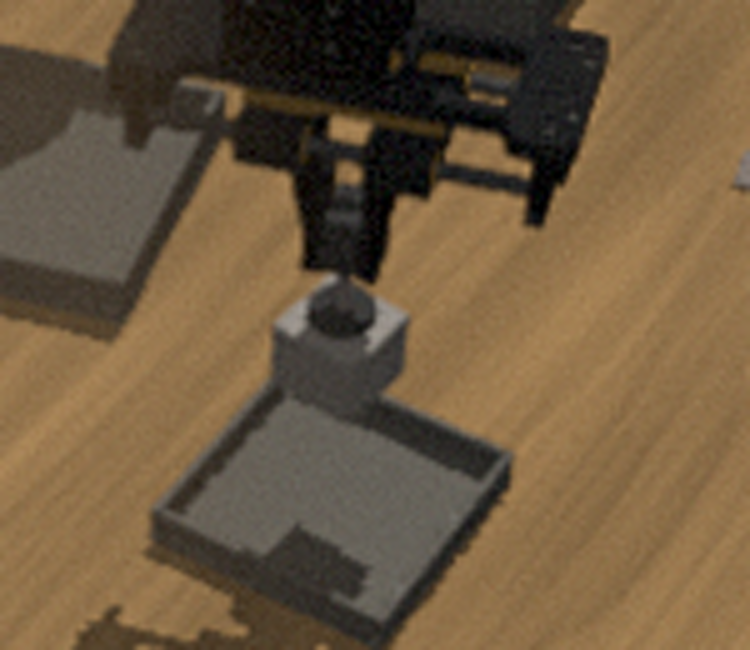

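The plug hangs upright over the tray. I lower it.

Emit:
drive_tool(
  motion=[
    [0.5,0.03,-0.1,0],
    [1.2,0.03,-0.1,0],
    [2,0.03,-0.1,0],
    [3,0.03,-0.1,0],
    [4,0.03,-0.1,0],
    [5,0.03,-0.1,0],
    [6,0.03,-0.1,0],
    [6.8,0.03,-0.1,0],
    [7.4,0.03,-0.1,0],
    [7.7,0.03,-0.1,0],
    [7.8,0.03,-0.1,0],
    [7.8,0.03,-0.1,0],
  ],
)

```text
time: 19.2
ee_pos: [0.4501, 0.2465, 0.1021]
eef_rot: [0.421, 0.568, -0.42, 0.568]
ft_force: [0.5, 0.7, -3.1]
width: 0.0158
```

Emit:
drive_tool(
  motion=[
    [0.1,0,0,0],
    [0.2,0,0,0],
    [0.3,0,0,0],
    [0.4,0,0,0],
    [0.5,0,0,0],
    [0.5,0,0,0],
  ],
)

```text
time: 19.7
ee_pos: [0.45, 0.2463, 0.097]
eef_rot: [0.42, 0.568, -0.421, 0.568]
ft_force: [-0.3, 0.5, -3.7]
width: 0.0156
```

Emit:
drive_tool(
  motion=[
    [0.05,0,0,0],
    [0.1,0,0,0],
    [0.15,0,0,0],
    [0.15,0,0,0],
  ],
)

```text
time: 20.03
ee_pos: [0.4501, 0.2464, 0.0956]
eef_rot: [0.421, 0.568, -0.421, 0.568]
ft_force: [1.0, 0.0, -3.4]
width: 0.0157
```

Emit:
drive_tool(
  motion=[
    [0.05,0,0,0],
    [0.1,0,0,0],
    [0.15,0,0,0],
    [0.15,0,0,0],
  ],
)

```text
time: 20.37
ee_pos: [0.4502, 0.2464, 0.0942]
eef_rot: [0.421, 0.568, -0.421, 0.569]
ft_force: [-0.6, -1.1, -1.7]
width: 0.0156
```

Emit:
drive_tool(
  motion=[
    [0.05,0,0,0],
    [0.1,0,0,0],
    [0.1,0,0,0],
  ],
)

```text
time: 20.62
ee_pos: [0.4502, 0.2464, 0.0932]
eef_rot: [0.421, 0.568, -0.42, 0.569]
ft_force: [1.0, -0.8, -0.9]
width: 0.0156
```

Emit:
drive_tool(
  motion=[
    [0.05,0,0,0],
    [0.05,0,0,0],
  ],
)

```text
time: 20.78
ee_pos: [0.4503, 0.2464, 0.093]
eef_rot: [0.421, 0.568, -0.421, 0.569]
ft_force: [-0.2, -1.4, 2.9]
width: 0.0155
```

Emit:
drive_tool(
  motion=[
    [0,0,0,0],
    [0,0,0,0],
    [0,0,0,0],
    [0,0,0,0],
    [0,0,0,0],
    [0,0,0,0],
    [0,0,0,0],
  ],
  grip=130,
)

```text
time: 21.37
ee_pos: [0.4501, 0.2464, 0.0926]
eef_rot: [0.421, 0.568, -0.421, 0.568]
ft_force: [0.5, -0.7, 0.2]
width: 0.0421
```

Emit:
drive_tool(
  motion=[
    [-0.5,0,0,0],
    [-1.5,0,0,0],
    [-3,0,0,0],
    [-5,0,0,0],
    [-7,0,0,0],
    [-9,0,0,0],
    [-11,0,0,0],
    [-12,0,0,0],
    [-12,0,0,0],
  ],
)

```text
time: 22.12
ee_pos: [0.4511, 0.2472, 0.2154]
eef_rot: [0.422, 0.568, -0.419, 0.569]
ft_force: [-1.1, 0.3, 0.0]
width: 0.0426
```

Run:
```python
from h import *
i=r.camera('scene')[:,:,::-1].copy(); cv2.imwrite('pics/d1.png',i)
crop(i,290,100,150,130,5,'pics/d2.png');st()
```

```text
t 22.17 pos [0.4505 0.2467 0.2136] ydir 17.01 xaxis [ 2.1e-03  5.0e-04 -1.0e+00] shift cm [0. 0. 0.] twist 0 F [ 0.14 -0.23 -0.2 ] T [-0.051 -0.141  0.035] j [ 0.1   0.17 -0.76  1.76  0.13  1.26 -0.39] w 0.0425
```

View pics/d2.png

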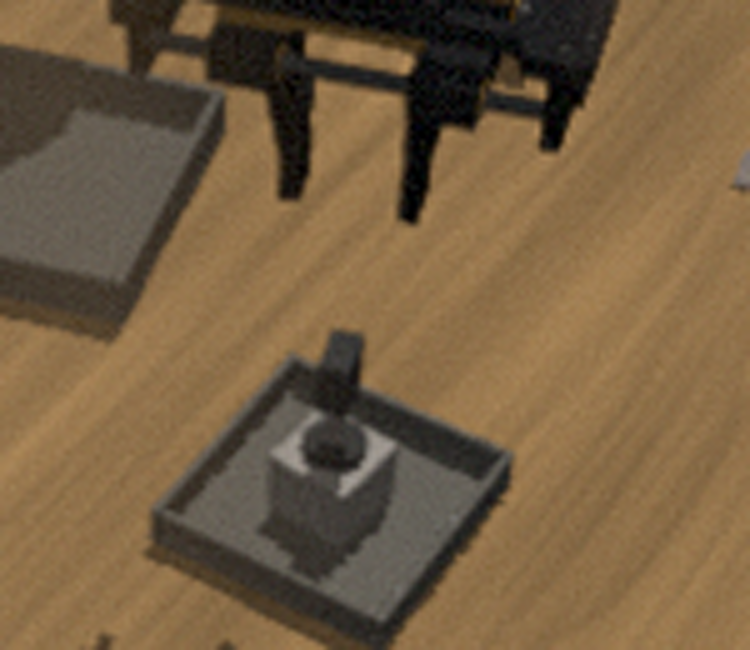

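View pics/d1.png

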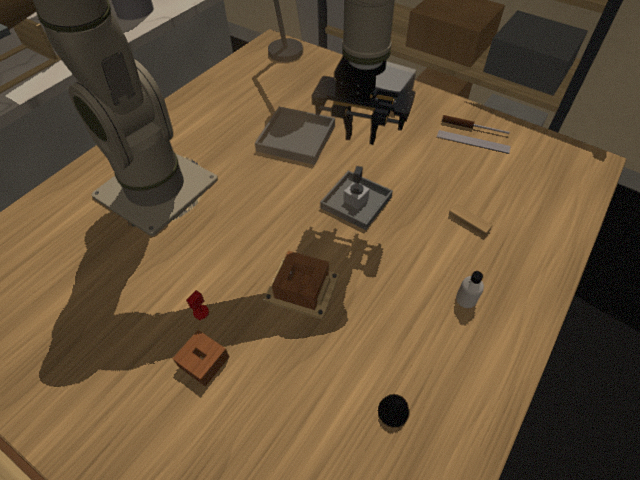

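Emit:
drive_tool(
  motion=[
    [0,0,0,0],
    [0,0,0,0],
    [0,0,0,0],
  ],
)

```text
time: 22.42
ee_pos: [0.4496, 0.2461, 0.2115]
eef_rot: [0.42, 0.569, -0.421, 0.568]
ft_force: [0.1, -0.3, -0.0]
width: 0.0428
```

Run:
```python
from h import *
st();print(r.close_job())
```

```text
t 22.42 pos [0.4496 0.2461 0.2115] ydir 17.02 xaxis [-1.7e-03 -7.0e-04 -1.0e+00] shift cm [0. 0. 0.] twist 0 F [ 0.06 -0.33 -0.  ] T [ 0.029 -0.131 -0.02 ] j [ 0.1   0.18 -0.76  1.76  0.13  1.26 -0.39] w 0.0428
the job is handed in; nothing more can be done
None
```

The plug stands upright in the small grey tray with the puller still in it. The gripper is open and clear above it, and I handed the job in at 22.4 s.

- **Thread start:** I set the pin to the slot angle measured in the images. It dropped straight in with no searching, and the collar seated at the expected height.
- **Screwing in:** I turned it about 88° clockwise from the angle where it entered. Over the last 8° or so the turning torque rose from about 0.02 to 0.15 N m, so I took that as the springy stop and stopped there. That is more than the 70° described, probably because the pin entered near one edge of the slot.
- **Pulling:** The wrist force readings while lifting were about 7 to 11 N, including the puller's weight. The highest reading I saw at any point was about 13 N downward, when the collar seated.
- **One deviation:** Once clear of the box, the plug turned back roughly 20° on the thread. It stayed engaged and upright through the carry.
- **Last checks:** The final picture shows the plug upright inside the tray with the puller in it. The glue bottle, spinner, offcut and red look-alike look unmoved. The last wrist force reading was near zero.

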